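Roll the glass rod onto the red inspection line

TASK

Roll the amber glass rod across the white inspection board until it lies centred over the red line and along it, so that streaks in the glass can be checked against the line. Do it by pushing the top of the rod sideways with the fingertips: press lightly, let it roll rather than slide, never lift it or touch it low down at its sides. Leave it lying still on the red line, move clear of it, and leave the other things on the table where they are.

Things in the scene. Friction and masses are not known exactly. Their poses are not given: they have to be found in the camera images.
- rod: solid amber glass rod, 30 mm in diameter, 120 mm long, about 0.2 kg, lying on the board near its middle. Origin at its centre, on its axis, 15 mm above the board; x along its length, y and z turn with it as it rolls. It rolls across the board (along the board's y) with a little rolling resistance and stops within a few mm when let go from slow motion. While a fingertip on its top does not slip, the rod travels half as far as the fingertip, so a long way takes several strokes
- red_line: red line 172 mm long and 4 mm wide, flat on the board's top, 67 to 87 mm to one side or the other of the board's middle (red and blue change places). Origin at its middle at the board's top, x along the line, y across it, z up
- blue_line: blue line like the red one on the other side of the board's middle; not the target. Same axes
- board: white board, fixed to the table, 180 x 310 mm, top 10 mm above the table, with a low aluminium rail (7 mm high above the top, 12 mm wide) along both short ends. Origin at its centre on the table, x along the short side (parallel to the lines), y along the long side, z up
- round_brush: loose brush with a blue handle, 10x179x10 mm, lying at the back; leave alone. Origin at its underside
- cutter: loose wooden-handled glass cutter, 14x136x14 mm, lying at the back; leave alone. Origin at its underside
- red_dropper: loose small bottle with a red dropper cap, 27 mm wide, 86 mm tall, standing at the left; leave alone. Origin at its underside
- cup: loose white mixing cup, 49 mm wide, 31 mm tall, standing at the left; leave alone. Origin at its underside
- loose_tweezers: loose steel tweezers, 9x125x10 mm, lying at the right; leave alone. Origin at its underside
Things that resemble listed ones, but are neither listed nor needed, are in the scene too. Of the things like the rod, leave any that is yellow; of the rest the larger one is meant.

How it is judged:
At the end, for the whole second after the job is handed in: the rod lies on the board with its axis within 6 mm of the red line's centre and within 0.12 rad of its direction, its middle within 30 mm of the line's middle, at rest (y of rod in the frame of red_line between -0.006 and 0.006 m and x of rod in the frame of red_line between -0.03 and 0.03 m and z of rod in the frame of red_line between 0.01 and 0.02 m and angle between the x axis of rod and the x axis of red_line, either way round below 0.12 rad and linear speed of rod below 0.01 m/s and angular speed of rod below 0.3 rad/s); the robot touches nothing.
It fails at once if the rod is lifted or stood up: its centre more than 6 mm above its resting height, or leaves the board (z of rod in the frame of red_line above 0.021 m or z of rod in the frame of red_line below 0.005 m).
It fails at once if the rod slides instead of rolling (after 40 to 54 mm of travel it has not turned about half round, or after 88 to 100 mm about once round) ((distance of rod from where it was at the start of the episode between 0.04 and 0.054 m and angle between rod's own z axis and vertical below 1.4 rad) or (distance of rod from where it was at the start of the episode between 0.088 and 0.1 m and angle between rod's own z axis and vertical above 1.74 rad)).
It fails at once if the rod is touched low at its sides: fingers on it with their tips at or below its middle height (contact force between the fingers and rod above 0.5 N and z of the grasp point in the frame of board below 0.042 m).
It fails at once if the rod is pressed with more than 30 N (contact force between the fingers and rod above 30 N).
It fails at once if another thing on the table is moved by more than 15 mm (distance of any of round_brush, cutter, red_dropper, cup, loose_tweezers from where it was at the start of the episode above 0.015 m).
It also fails if it takes over 51 s, if anything falls off the work surface, if the arm or the gripper's body presses on something with over 40 N, if the wrist force passes 120 N, or if a joint passes its speed limit or range.

ROBOT

A 6-joint arm with a two-finger parallel gripper is mounted at the origin on a cart in front of the work surface, level with it; the furniture and walls round the work are solid. World frame = base frame: x ahead of the robot, y to its left, z up, the work surface at z = 0. Lengths are in m, angles in rad, forces in N, time in s.
With the tool pointing down it reaches from about 0.275 to 0.725 m from the base axis. Payload 5.6 kg.
Tool frame: the origin (TCP) lies at the very end of the fingers, on their centre line; the grasp point (between the pads) lies 19 mm behind it; z points along the fingers, y is the direction in which the jaws open and shut (so a half turn about z gives the same grasp; the last joint's range is limited). The gripper opens to 85 mm and grips with 20 to 120 N. Pads are 22 mm wide; open, the fingers measure 114 mm over their backs; the gripper's body (76 mm by 85 mm) begins 54 mm behind the grasp point. The pads swing forward as they close: fully open they stand 13 mm farther back than shut.
Start: joints at [1.555, 0.255, 0.108, 0, -1.424, -0.285], TCP at [0.163, 0.525, 0.231] pointing down, gripper open.
Joint ranges: [-2.95, 2.95], [-1.21, 1.97], [-1.09, 1.5], [-2.87, 1.71], [-2.94, -0.07], [-3.05, 3.05]. Speed limits (rad/s): [2.57, 2.57, 3.14, 3.14, 3.14, 3.14].

INTERFACE

Orientations are given as a unit quaternion [w, x, y, z].
In Python, from station import r, cams gives the robot as it stands.
- The arm moves only by the tool play_rows, never from a script. Its argument "plan" is a list of rows, each an object of numbers: "x", "y", "z": the shift along the tool's x, y, z normalised to -1 to 1, where 1 is 150 mm; "wx", "wy", "wz": the turn, a rotation vector about the tool's x, y, z normalised to -1 to 1, where 1 is pi rad. A call has 1 to 12 rows; each row is the pose to reach, as a shift and turn from the pose commanded when the call began, along the tool's axes at that moment, turning the shorter way round; what a row does not reach only later rows make up. A row lasts 1/10 s, in which the tool goes at most 50 mm and 8.59 degrees, less where a joint would pass 70% of its speed; a pose out of reach is approached as far as the arm can. A call with a number of a shift or a turn outside -1 to 1 is refused whole. A call with a gripper value outside its range is refused whole. "gripper" is the closure, from 0 (fully open) to 1 (shut), set as the call begins (left out, the last holds). The fingers move at their own pace and stop on an object; the grip force is fixed at half the most. Time passes only in rows, so rows that repeat a pose let the fingers close. It gives the time, the measured TCP pose, the force and the opening at its end, in the units of the state.
- r.get_obs(): the state, without advancing time (a new reading comes with each control period).
- cams.read_camera(name): name is "side" or "top"; returns (picture, depth): 384x512x3 uint8, red, green, blue; 384x512 float32, m along the optical axis (not along the pixel's ray), 0 where there is no reading.
- cams.camera_model(name): a dict with "vfov" (degrees; the focal length in pixels is half the picture's height over the tangent of half this angle, whatever the lens; pixels are square), "cx", "cy" (the principal point, pixels), "extrinsics" (4x4, takes a point from camera to world coordinates). Camera axes: x right, y down, z forward; pixel columns grow to the right and rows downward; lengths in m; the calibration is good to about 2 mm. A picture is of the moment at which its call begins. camera_model takes no time and is no camera call.
- r.finish_job(): hands the job in, once; it reports no verdict.
The state is a dict: "time_s": time; "q": joint angles; "qvel": joint speeds; "tau": joint torques, N m; "ee_pos": TCP position; "tool_rot": TCP orientation; "ft_force": force on the tool from outside, world axes, zero at the start; "moment": the same for the moment, N m; "grip_width": finger opening in m.
Only numpy, scipy, OpenCV 4.12 (cv2) and the standard library are available. Lean on these libraries where they do the work, as an engineer would, in place of code of your own. Each camera call takes 0.05 s, during which the arm holds its last target.

## Working session

There is one attempt and no reset: what is moved stays moved. The work goes in short steps, Python scripts to look and compute and a tool call to move; the robot and the scene stay as the last step left them, time stands still between calls to the robot, and variables do not carry over. Pictures are saved under pics/ and viewed, and the job is handed in when it is done.

Besides the shell and the picture viewer there is one more tool, called after "Request:" as name([rows], argument=value, ...), one row to a line, values as JSON. play_rows: Moves the arm, as the interface text tells. Its arguments: {"type":"object","properties":{"plan":{"type":"array"},"gripper":{"type":"number"}},"required":["plan"]}

```bash
mkdir -p pics; ls
cat > h.py <<'E'
import numpy as np, cv2
from station import r,cams
def snap(n,tag):
    p,d=cams.read_camera(n); np.savez(f'{n}_{tag}.npz',p=p,d=d)
    cv2.imwrite(f'pics/{n}_{tag}.png',cv2.cvtColor(p,cv2.COLOR_RGB2BGR)); return p,d
def ray(n,u,v,z):
    m=cams.camera_model(n);f=192/np.tan(np.radians(m['vfov'])/2);E=np.array(m['extrinsics'])
    d=E[:3,:3]@np.array([(u-m['cx'])/f,(v-m['cy'])/f,1]);o=E[:3,3]
    return o+d*(z-o[2])/d[2]
def proj(n,P):
    m=cams.camera_model(n);f=192/np.tan(np.radians(m['vfov'])/2);E=np.array(m['extrinsics'])
    q=E[:3,:3].T@(np.array(P)-E[:3,3]);return m['cx']+f*q[0]/q[2],m['cy']+f*q[1]/q[2]
E
python3 - <<'E'
from h import *
for n in('top','side'):
    snap(n,'a');print(cams.camera_model(n))
print(r.get_obs())
E
```

```text
pics
{'vfov': 49.340697136144605, 'cx': 252.46799121269024, 'cy': 187.7519685776374, 'extrinsics': array([[-5.26243358e-04, -9.91544957e-01,  1.29762557e-01,
         5.17131514e-01],
       [-9.99999130e-01,  6.78740170e-04,  1.13097719e-03,
         1.34413809e-02],
       [-1.20948979e-03, -1.29761849e-01, -9.91544452e-01,
         1.21338422e+00],
       [ 0.00000000e+00,  0.00000000e+00,  0.00000000e+00,
         1.00000000e+00]])}
{'vfov': 48.335632793378444, 'cx': 251.3589366500771, 'cy': 200.81871434454118, 'extrinsics': array([[-0.88343322, -0.32227695,  0.34012251,  0.2143081 ],
       [-0.46836721,  0.58672141, -0.66059832,  0.83190147],
       [ 0.01333846, -0.74289673, -0.66927314,  0.86606289],
       [ 0.        ,  0.        ,  0.        ,  1.        ]])}
{'time_s': 0.1, 'q': array([ 1.55458011e+00,  2.55704215e-01,  1.07137109e-01, -4.09017691e-04,
       -1.42390194e+00, -2.84585507e-01]), 'qvel': array([5.39574559e-04, 1.19269053e-04, 3.76427217e-03, 2.36942239e-03,
       3.29765207e-04, 7.48182284e-05]), 'tau': array([-2.10039776e-03, -3.87602663e+01,  2.38471860e+01,  5.37806243e+00,
       -3.84392857e-03, -5.56177525e-06]), 'ee_pos': array([0.16278637, 0.52489816, 0.23048085]), 'tool_rot': array([ 8.55903215e-04,  9.88706217e-01, -1.49864191e-01, -8.85727398e-05]), 'ft_force': array([ 0.25355906, -0.01131623, -0.26331081]), 'moment': array([0.01309886, 0.00461314, 0.0213394 ]), 'grip_width': 0.08541166220431838}
```

View pics/top_a.png

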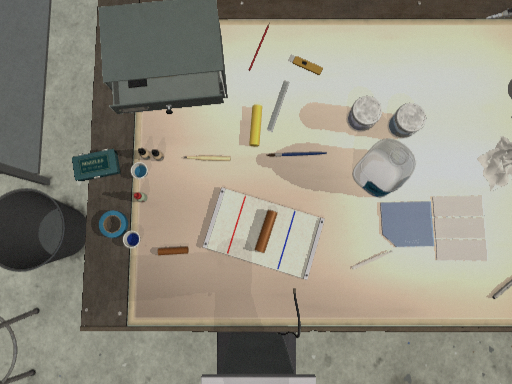

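View pics/side_a.png

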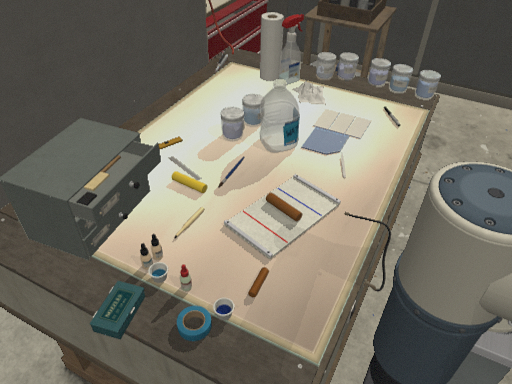

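Candidates like the rod, by top pixel: amber on the board (266,231), yellow (256,125) which must be left, and a thinner amber one at (173,251) off the board. The larger amber one on the board fits. I'll confirm this in an enlarged crop and measure it.

```bash
cat > meas.py <<'E'
from h import *
def blob(n,mask,z,box):
    m=np.zeros_like(mask,dtype=np.uint8);u0,v0,u1,v1=box;m[v0:v1,u0:u1]=mask[v0:v1,u0:u1]
    k,l,s,c=cv2.connectedComponentsWithStats(m);
    if k<2:return None
    i=1+np.argmax(s[1:,4]);v,u=np.nonzero(l==i)
    P=np.array([ray(n,a,b,z)[:2] for a,b in zip(u,v)])
    (cx,cy),(w,h),_=rr=cv2.minAreaRect((P*1000).astype(np.float32))
    q=P-P.mean(0);e=np.linalg.svd(q,full_matrices=False)[2][0]
    e=e if e[0]>0 else -e
    return dict(n=len(u),px=(u.mean(),v.mean()),mean=P.mean(0),rect=(cx,cy),size=(w,h),ang=np.arctan2(e[1],e[0]))
def masks(p):
    h=cv2.cvtColor(p,cv2.COLOR_RGB2HSV).astype(int);H,S,V=h[...,0],h[...,1],h[...,2]
    R,G,B=[p[...,i].astype(int) for i in range(3)]
    return dict(red=((H<6)|(H>172))&(S>110)&(V>110),blue=(H>105)&(H<130)&(S>90),amber=(H>=5)&(H<18)&(S>130)&(V<200))
E
python3 - <<'E'
from meas import *
for n,box in(('top',(195,180,330,282)),('side',(220,170,345,258))):
    p=np.load(f'{n}_a.npz')['p'];d=np.load(f'{n}_a.npz')['d'];M=masks(p)
    for k,z in(('red',.01),('blue',.01),('amber',.03)):
        b=blob(n,M[k],z,box);print(n,k,b)
    u0,v0,u1,v1=box
    cv2.imwrite(f'pics/crop_{n}.png',cv2.resize(cv2.cvtColor(p[v0:v1,u0:u1],cv2.COLOR_RGB2BGR),None,fx=4,fy=4,interpolation=cv2.INTER_CUBIC))
E
```

```text
top red {'n': 82, 'px': (np.float64(235.90243902439025), np.float64(224.34146341463415)), 'mean': array([0.56895731, 0.06235012]), 'rect': (570.3873291015625, 61.92478942871094), 'size': (3.8831140995025635, 168.20213317871094), 'ang': np.float64(-0.29933339259045927)}
top blue {'n': 85, 'px': (np.float64(285.6470588235294), np.float64(240.3764705882353)), 'mean': array([ 0.52320938, -0.07994147]), 'rect': (525.8540649414062, -80.70108032226562), 'size': (3.994476079940796, 169.24484252929688), 'ang': np.float64(-0.29880506904854737)}
top amber {'n': 396, 'px': (np.float64(265.54040404040404), np.float64(230.90151515151516)), 'mean': array([ 0.54949961, -0.02200595]), 'rect': (549.8399658203125, -22.172216415405273), 'size': (25.93514633178711, 117.27946472167969), 'ang': np.float64(-0.3322327863873653)}
side red {'n': 59, 'px': (np.float64(265.0508474576271), np.float64(226.5593220338983)), 'mean': array([0.5662043 , 0.06340856]), 'rect': (569.338134765625, 62.44854736328125), 'size': (3.6557235717773438, 168.59786987304688), 'ang': np.float64(-0.2977365909407657)}
side blue {'n': 18, 'px': (np.float64(229.22222222222223), np.float64(173.77777777777777)), 'mean': array([ 0.77245758, -0.09355493]), 'rect': (772.4627685546875, -93.21250915527344), 'size': (46.45914077758789, 5.502817153930664), 'ang': np.float64(-1.5213567990346546)}
side amber {'n': 356, 'px': (np.float64(283.34831460674155), np.float64(206.46629213483146)), 'mean': array([ 0.54754061, -0.01648132]), 'rect': (549.6314086914062, -17.30617904663086), 'size': (34.58865737915039, 133.93321228027344), 'ang': np.float64(-0.3599557694591552)}
```

Run:
```python
from meas import *
p=np.load('top_a.npz')['p'];M=masks(p)
print('small',blob('top',M['amber'],.01,(140,235,200,265)))
h=cv2.cvtColor(p,cv2.COLOR_RGB2HSV)
for u,v in((266,231),(173,251),(236,222),(286,237)):print(h[v,u])
for c in((222,188),(324,219),(305,277),(205,246)):print(ray('top',*c,.012))
d=np.load('top_a.npz')['d']
f=lambda u,v:(lambda m:(np.array(m['extrinsics'])@np.r_[np.array([(u-m['cx']),(v-m['cy']),192/np.tan(np.radians(m['vfov'])/2)])/(192/np.tan(np.radians(m['vfov'])/2))*d[v,u],1])[:3])(cams.camera_model('top'))
print(f(266,231),f(250,240),f(173,251))
```

```text
small {'n': 190, 'px': (np.float64(172.55263157894737), np.float64(250.56315789473683)), 'mean': array([0.49436064, 0.24250921]), 'rect': (494.36041259765625, 242.6128387451172), 'size': (17.645450592041016, 83.24541473388672), 'ang': np.float64(-1.4984281534192139)}
[ 13 166 129]
[ 13 174 120]
[  3 136 193]
[116 104 167]
[0.673691   0.10312709 0.012     ]
[ 0.5837715  -0.19043096  0.012     ]
[ 0.4204853 -0.1331621  0.012    ]
[0.50719864 0.15004385 0.012     ]
[ 0.5487878  -0.02289307  0.04191145] [0.52407856 0.02192635 0.01242961] [0.49340521 0.2385637  0.02397628]
```

View pics/crop_top.png

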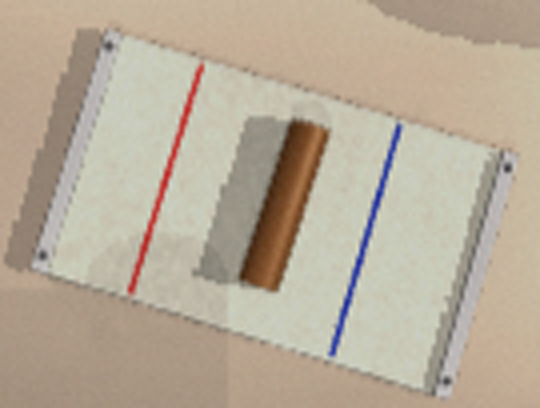

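The crop shows the target on the board at crop (285,205): amber, about 117 x 28 mm with its top at z of about 0.042. The thin one off the board is 83 x 17 mm. The red line is centred at (0.570, 0.062), and the rod must roll about 86 mm toward the robot's left. I'll use the jaws half open along the rod, so that two tips hold its heading.

```bash
cat > go.py <<'E'
import sys
from h import *
from scipy.spatial.transform import Rotation as R
def to(P,yaw):
    o=r.get_obs();q=o['tool_rot'];A=R.from_quat(q[[1,2,3,0]])
    T=R.from_matrix(np.array([[np.cos(yaw),np.sin(yaw),0],[np.sin(yaw),-np.cos(yaw),0],[0,0,-1.]]))
    s=A.inv().apply(np.array(P)-o['ee_pos'])/.15;w=(A.inv()*T).as_rotvec()/np.pi
    print('t',round(o['time_s'],2),'pos',o['ee_pos'].round(4),'F',o['ft_force'].round(2),'W',round(o['grip_width'],4));print('shift',s.round(4),'turn',w.round(4))
if __name__=='__main__':
    a=[float(x) for x in sys.argv[1:]];to(a[:3],a[3])
E
python3 go.py 0.547 -0.031 0.231 -1.886
python3 -c "
from go import *
for f,y in((.3,-.85),(.6,-1.3),(1,-1.886)):
  print((np.array([.163,.525])+f*np.array([.384,-.556])),y)"; python3 go.py .29 .358 .22 -.77
```

```text
t 0.1 pos [0.1628 0.5249 0.2305] F [ 0.25 -0.01 -0.26] W 0.0854
shift [3.5446e+00 2.7805e+00 1.6000e-03] turn [ 4.000e-04 -5.000e-04  5.046e-01]
[0.2782 0.3582] -0.85
[0.3934 0.1914] -1.3
[ 0.547 -0.031] -1.886
t 0.1 pos [0.1628 0.5249 0.2305] F [ 0.25 -0.01 -0.26] W 0.0854
shift [1.1397 0.8112 0.0714] turn [ 0.0005 -0.0002  0.1493]
```

Request:
play_rows([
  {"x": 0.2,"y": 0.15,"wz": 0.03},
  {"x": 0.4,"y": 0.3,"wz": 0.06},
  {"x": 0.6,"y": 0.45,"wz": 0.09},
  {"x": 0.8,"y": 0.6,"wz": 0.12},
  {"x": 0.98,"y": 0.75,"wz": 0.14},
  {"x": 0.98,"y": 0.75,"wz": 0.14},
], gripper=0.5)

```text
invalid input
```

```bash
python3 go.py 0.547 -0.031 0.15 -1.886
```

```text
t 0.1 pos [0.1628 0.5249 0.2305] F [ 0.25 -0.01 -0.26] W 0.0854
shift [3.5446 2.7795 0.5416] turn [ 4.000e-04 -5.000e-04  5.046e-01]
```

Request:
play_rows([
  {"x": 0.2,"y": 0.15,"z": 0,"wx": 0,"wy": 0,"wz": 0.03},
  {"x": 0.4,"y": 0.3,"z": 0,"wx": 0,"wy": 0,"wz": 0.06},
  {"x": 0.6,"y": 0.45,"z": 0,"wx": 0,"wy": 0,"wz": 0.09},
  {"x": 0.8,"y": 0.6,"z": 0,"wx": 0,"wy": 0,"wz": 0.12},
  {"x": 0.98,"y": 0.75,"z": 0,"wx": 0,"wy": 0,"wz": 0.14},
  {"x": 0.98,"y": 0.75,"z": 0,"wx": 0,"wy": 0,"wz": 0.14},
], gripper=0.5)

```text
time_s: 0.7
ee_pos: [0.2713, 0.3714, 0.2315]
tool_rot: [0.0, 0.931, -0.364, 0.0]
ft_force: [-0.5, 0.9, 1.6]
grip_width: 0.0429
```

```bash
python3 go.py 0.547 -0.031 0.15 -1.886
```

```text
t 0.7 pos [0.2713 0.3714 0.2315] F [-0.52  0.88  1.64] W 0.0429
shift [3.1697 0.7247 0.5446] turn [ 0.000e+00 -2.000e-04  3.631e-01]
```

Request:
play_rows([
  {"x": 0.25,"y": 0.06,"z": 0,"wx": 0,"wy": 0,"wz": 0.04},
  {"x": 0.5,"y": 0.12,"z": 0,"wx": 0,"wy": 0,"wz": 0.08},
  {"x": 0.75,"y": 0.18,"z": 0,"wx": 0,"wy": 0,"wz": 0.12},
  {"x": 1.0,"y": 0.24,"z": 0,"wx": 0,"wy": 0,"wz": 0.16},
  {"x": 1.0,"y": 0.24,"z": 0,"wx": 0,"wy": 0,"wz": 0.18},
])

```text
time_s: 1.2
ee_pos: [0.3577, 0.2438, 0.2311]
tool_rot: [0.0, 0.792, -0.611, 0.0]
ft_force: [-0.2, 1.5, -0.2]
grip_width: 0.0426
```

```bash
python3 go.py 0.547 -0.031 0.15 -1.886
```

```text
t 1.2 pos [0.3577 0.2438 0.2311] F [-0.23  1.54 -0.2 ] W 0.0426
shift [ 2.0923 -0.7553  0.5425] turn [ 0.     -0.0003  0.1821]
```

Request:
play_rows([
  {"x": 0.25,"y": -0.1,"z": 0,"wx": 0,"wy": 0,"wz": 0.04},
  {"x": 0.5,"y": -0.2,"z": 0,"wx": 0,"wy": 0,"wz": 0.08},
  {"x": 0.75,"y": -0.3,"z": 0,"wx": 0,"wy": 0,"wz": 0.12},
  {"x": 1.0,"y": -0.4,"z": 0,"wx": 0,"wy": 0,"wz": 0.16},
  {"x": 1.0,"y": -0.4,"z": 0.1,"wx": 0,"wy": 0,"wz": 0.182},
  {"x": 1.0,"y": -0.4,"z": 0.1,"wx": 0,"wy": 0,"wz": 0.182},
])

```text
time_s: 1.8
ee_pos: [0.4527, 0.1165, 0.2141]
tool_rot: [-0.002, -0.59, 0.808, 0.001]
ft_force: [-0.7, -0.3, -0.4]
grip_width: 0.0425
```

```bash
python3 go.py 0.547 -0.031 0.12 -1.886
```

```text
t 1.8 pos [0.4527 0.1165 0.2141] F [-0.68 -0.29 -0.36] W 0.0425
shift [ 0.7434 -0.9006  0.6257] turn [ 0.0012 -0.0009  0.0017]
```

Request:
play_rows([
  {"x": 0.2,"y": -0.24,"z": 0.1,"wx": 0,"wy": 0,"wz": 0},
  {"x": 0.4,"y": -0.48,"z": 0.3,"wx": 0,"wy": 0,"wz": 0},
  {"x": 0.6,"y": -0.72,"z": 0.5,"wx": 0,"wy": 0,"wz": 0},
  {"x": 0.74,"y": -0.9,"z": 0.62,"wx": 0,"wy": 0,"wz": 0},
  {"x": 0.74,"y": -0.9,"z": 0.62,"wx": 0,"wy": 0,"wz": 0},
  {"x": 0.74,"y": -0.9,"z": 0.62,"wx": 0,"wy": 0,"wz": 0},
])

```text
time_s: 2.4
ee_pos: [0.5486, -0.0291, 0.1226]
tool_rot: [-0.001, -0.591, 0.807, 0.0]
ft_force: [-0.4, 0.4, 0.5]
grip_width: 0.0426
```

```bash
python3 - <<'E'
from h import *
snap('side','b')
p=np.load('side_b.npz')['p'][130:270,200:370]
cv2.imwrite('pics/crop_side_b.png',cv2.resize(cv2.cvtColor(p,cv2.COLOR_RGB2BGR),None,fx=4,fy=4,interpolation=cv2.INTER_CUBIC))
E
python3 go.py 0.547 -0.031 0.06 -1.886
```

```text
t 2.45 pos [ 0.5488 -0.0284  0.1236] F [0.27 0.35 0.33] W 0.0424
shift [0.0201 0.0065 0.424 ] turn [-0.     -0.      0.0033]
```

View pics/crop_side_b.png

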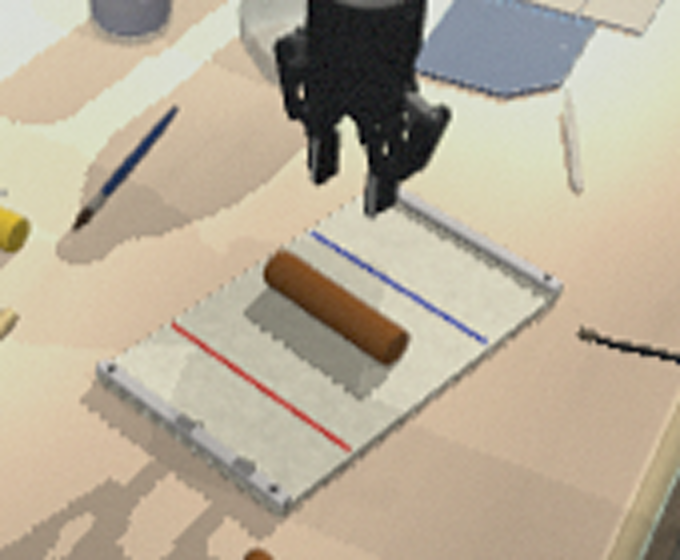

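The side view shows the fingers spaced along the rod's axis and above it, slightly to the blue side. I'll descend to just above the top, then feel for contact.

Request:
play_rows([
  {"x": 0.02,"y": 0.006,"z": 0.15,"wx": 0,"wy": 0,"wz": 0.003},
  {"x": 0.02,"y": 0.006,"z": 0.3,"wx": 0,"wy": 0,"wz": 0.003},
  {"x": 0.02,"y": 0.006,"z": 0.42,"wx": 0,"wy": 0,"wz": 0.003},
  {"x": 0.02,"y": 0.006,"z": 0.47,"wx": 0,"wy": 0,"wz": 0.003},
  {"x": 0.02,"y": 0.006,"z": 0.47,"wx": 0,"wy": 0,"wz": 0.003},
  {"x": 0.02,"y": 0.006,"z": 0.47,"wx": 0,"wy": 0,"wz": 0.003},
  {"x": 0.02,"y": 0.006,"z": 0.47,"wx": 0,"wy": 0,"wz": 0.003},
])

```text
time_s: 3.15
ee_pos: [0.5479, -0.0313, 0.0542]
tool_rot: [0.001, -0.587, 0.809, -0.001]
ft_force: [0.2, -0.6, 0.1]
grip_width: 0.0426
```

```bash
python3 go.py 0.547 -0.031 0.045 -1.886
```

```text
t 3.15 pos [ 0.5479 -0.0313  0.0542] F [ 0.22 -0.61  0.15] W 0.0426
shift [-0.0001  0.0063  0.0616] turn [-0.0008  0.0003 -0.0001]
```

Request:
play_rows([
  {"x": 0,"y": 0,"z": 0.02,"wx": 0,"wy": 0,"wz": 0},
  {"x": 0,"y": 0,"z": 0.04,"wx": 0,"wy": 0,"wz": 0},
  {"x": 0,"y": 0,"z": 0.06,"wx": 0,"wy": 0,"wz": 0},
  {"x": 0,"y": 0,"z": 0.07,"wx": 0,"wy": 0,"wz": 0},
  {"x": 0,"y": 0,"z": 0.07,"wx": 0,"wy": 0,"wz": 0},
  {"x": 0,"y": 0,"z": 0.07,"wx": 0,"wy": 0,"wz": 0},
])

```text
time_s: 3.75
ee_pos: [0.547, -0.0318, 0.0422]
tool_rot: [-0.0, -0.587, 0.81, -0.0]
ft_force: [0.1, -0.2, 0.3]
grip_width: 0.0425
```

Request:
play_rows([
  {"x": 0,"y": 0,"z": 0.007,"wx": 0,"wy": 0,"wz": 0},
  {"x": 0,"y": 0,"z": 0.007,"wx": 0,"wy": 0,"wz": 0},
  {"x": 0,"y": 0,"z": 0.007,"wx": 0,"wy": 0,"wz": 0},
])

```text
time_s: 4.05
ee_pos: [0.5469, -0.0318, 0.0413]
tool_rot: [0.0, -0.587, 0.81, -0.0]
ft_force: [0.4, 0.7, 0.3]
grip_width: 0.0431
```

Request:
play_rows([
  {"x": 0,"y": 0,"z": 0.007,"wx": 0,"wy": 0,"wz": 0},
  {"x": 0,"y": 0,"z": 0.007,"wx": 0,"wy": 0,"wz": 0},
  {"x": 0,"y": 0,"z": 0.007,"wx": 0,"wy": 0,"wz": 0},
])

```text
time_s: 4.35
ee_pos: [0.5469, -0.0317, 0.0401]
tool_rot: [-0.0, -0.587, 0.81, 0.0]
ft_force: [0.5, -0.0, 0.5]
grip_width: 0.0424
```

Request:
play_rows([
  {"x": 0,"y": 0,"z": 0.006,"wx": 0,"wy": 0,"wz": 0},
  {"x": 0,"y": 0,"z": 0.006,"wx": 0,"wy": 0,"wz": 0},
  {"x": 0,"y": 0,"z": 0.006,"wx": 0,"wy": 0,"wz": 0},
])

```text
time_s: 4.65
ee_pos: [0.5469, -0.0318, 0.0392]
tool_rot: [-0.0, -0.587, 0.81, 0.0]
ft_force: [0.6, 0.2, 0.5]
grip_width: 0.0426
```

Request:
play_rows([
  {"x": 0,"y": 0,"z": 0.005,"wx": 0,"wy": 0,"wz": 0},
  {"x": 0,"y": 0,"z": 0.005,"wx": 0,"wy": 0,"wz": 0},
  {"x": 0,"y": 0,"z": 0.005,"wx": 0,"wy": 0,"wz": 0},
])

```text
time_s: 4.95
ee_pos: [0.5469, -0.0317, 0.0385]
tool_rot: [-0.0, -0.587, 0.81, 0.0]
ft_force: [-0.1, 0.2, -0.6]
grip_width: 0.0427
```

No contact yet at 0.0385. To avoid coming down on the rod's shoulder, I'll back up and come down nearer its centre.

Request:
play_rows([
  {"x": 0,"y": 0,"z": -0.03,"wx": 0,"wy": 0,"wz": 0},
  {"x": -0.02,"y": 0,"z": -0.03,"wx": 0,"wy": 0,"wz": 0},
  {"x": -0.04,"y": 0,"z": -0.03,"wx": 0,"wy": 0,"wz": 0},
  {"x": -0.04,"y": 0,"z": -0.02,"wx": 0,"wy": 0,"wz": 0},
  {"x": -0.04,"y": 0,"z": -0.01,"wx": 0,"wy": 0,"wz": 0},
  {"x": -0.04,"y": 0,"z": -0.01,"wx": 0,"wy": 0,"wz": 0},
])

```text
time_s: 5.55
ee_pos: [0.5485, -0.026, 0.0396]
tool_rot: [-0.0, -0.587, 0.81, 0.0]
ft_force: [0.8, 0.7, -0.1]
grip_width: 0.0431
```

Request:
play_rows([
  {"x": 0,"y": 0,"z": 0.008,"wx": 0,"wy": 0,"wz": 0},
  {"x": 0,"y": 0,"z": 0.008,"wx": 0,"wy": 0,"wz": 0},
  {"x": 0,"y": 0,"z": 0.008,"wx": 0,"wy": 0,"wz": 0},
])

```text
time_s: 5.85
ee_pos: [0.5488, -0.0261, 0.0388]
tool_rot: [-0.0, -0.587, 0.81, 0.0]
ft_force: [1.5, 0.7, -1.2]
grip_width: 0.0427
```

Run:
```python
from h import *
for n,(u0,v0,u1,v1) in(('side',(220,130,350,260)),('top',(195,180,330,282))):
    p,d=snap(n,'c')
    cv2.imwrite(f'pics/crop_{n}_c.png',cv2.resize(cv2.cvtColor(p[v0:v1,u0:u1],cv2.COLOR_RGB2BGR),None,fx=4.5,fy=4.5,interpolation=cv2.INTER_CUBIC))
```

```text
(no output)
```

View pics/crop_side_c.png

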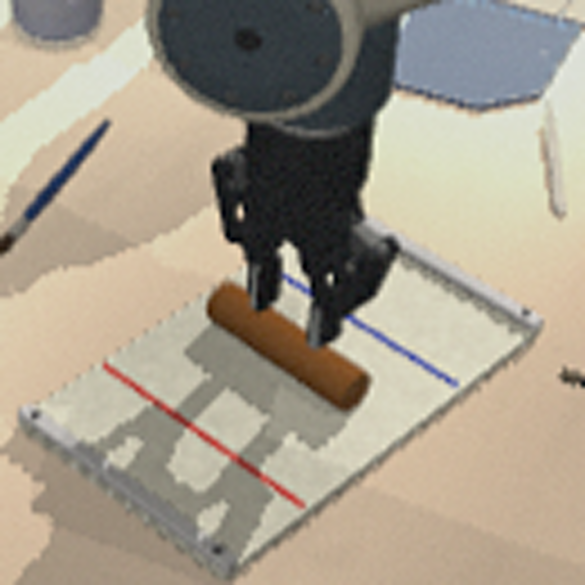

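The tips sit on the blue side of the rod's crest, close to touching. I'll keep feeling down.

Request:
play_rows([
  {"x": 0,"y": 0,"z": 0.006,"wx": 0,"wy": 0,"wz": 0},
  {"x": 0,"y": 0,"z": 0.006,"wx": 0,"wy": 0,"wz": 0},
  {"x": 0,"y": 0,"z": 0.006,"wx": 0,"wy": 0,"wz": 0},
])

```text
time_s: 6.25
ee_pos: [0.549, -0.0261, 0.0382]
tool_rot: [0.0, -0.587, 0.81, -0.0]
ft_force: [0.6, 0.4, 2.6]
grip_width: 0.0423
```

Request:
play_rows([
  {"x": 0,"y": 0,"z": 0.005,"wx": 0,"wy": 0,"wz": 0},
  {"x": 0,"y": 0,"z": 0.005,"wx": 0,"wy": 0,"wz": 0},
  {"x": 0,"y": 0,"z": 0.005,"wx": 0,"wy": 0,"wz": 0},
])

```text
time_s: 6.55
ee_pos: [0.549, -0.0261, 0.038]
tool_rot: [0.0, -0.587, 0.81, -0.0]
ft_force: [-2.4, -0.4, 7.7]
grip_width: 0.0428
```

Contact is at TCP z of about 0.0383, with about 7.7 N vertical. First short stroke: 24 mm along tool -x.

Request:
play_rows([
  {"x": -0.008,"y": 0,"z": 0,"wx": 0,"wy": 0,"wz": 0},
  {"x": -0.024,"y": 0,"z": 0,"wx": 0,"wy": 0,"wz": 0},
  {"x": -0.042,"y": 0,"z": 0,"wx": 0,"wy": 0,"wz": 0},
  {"x": -0.06,"y": 0,"z": 0,"wx": 0,"wy": 0,"wz": 0},
  {"x": -0.08,"y": 0,"z": 0,"wx": 0,"wy": 0,"wz": 0},
  {"x": -0.1,"y": 0,"z": 0,"wx": 0,"wy": 0,"wz": 0},
  {"x": -0.12,"y": 0,"z": 0,"wx": 0,"wy": 0,"wz": 0},
  {"x": -0.14,"y": 0,"z": 0,"wx": 0,"wy": 0,"wz": 0},
  {"x": -0.155,"y": 0,"z": 0,"wx": 0,"wy": 0,"wz": 0},
  {"x": -0.16,"y": 0,"z": 0,"wx": 0,"wy": 0,"wz": 0},
  {"x": -0.16,"y": 0,"z": 0,"wx": 0,"wy": 0,"wz": 0},
  {"x": -0.16,"y": 0,"z": 0,"wx": 0,"wy": 0,"wz": 0},
])

```text
time_s: 7.75
ee_pos: [0.5568, -0.0031, 0.038]
tool_rot: [0.001, -0.587, 0.81, -0.0]
ft_force: [-1.8, 0.3, 6.3]
grip_width: 0.0428
```

```bash
cat > look.py <<'E'
import sys
from meas import *
tag=sys.argv[1]
p,d=snap('top',tag);M=masks(p);b=blob('top',M['amber'],.03,(195,180,330,282));print(b)
p,d=snap('side',tag);b=blob('side',masks(p)['amber'],.03,(220,170,345,258));print('side',b['mean'],b['ang'])
ex=np.array([np.cos(-.299),np.sin(-.299)]);ey=np.array([-ex[1],ex[0]])
L=np.array([.5702,.062]);print('side rel',(b['mean']-L)@ey)
u0,v0,u1,v1=220,130,350,260
a=cv2.resize(p[v0:v1,u0:u1],None,fx=3,fy=3,interpolation=cv2.INTER_CUBIC)
t=cv2.resize(np.load(f'top_{tag}.npz')['p'][180:282,195:330],None,fx=2.9,fy=2.9,interpolation=cv2.INTER_CUBIC)
c=np.zeros((400,785,3),np.uint8);c[:390,:390]=a;c[:t.shape[0],393:393+t.shape[1]]=t
cv2.imwrite(f'pics/both_{tag}.png',cv2.cvtColor(c,cv2.COLOR_RGB2BGR))
E
python3 look.py d
```

```text
{'n': 5, 'px': (np.float64(258.8), np.float64(249.4)), 'mean': array([ 0.49783707, -0.0028535 ]), 'rect': (497.5596618652344, -3.4133081436157227), 'size': (5.607478141784668, 2.771273612976074), 'ang': np.float64(-1.2553260411750415)}
side [ 0.54765483 -0.0017029 ] -0.3253992874748346
side rel -0.06751751579914415
```

View pics/both_d.png

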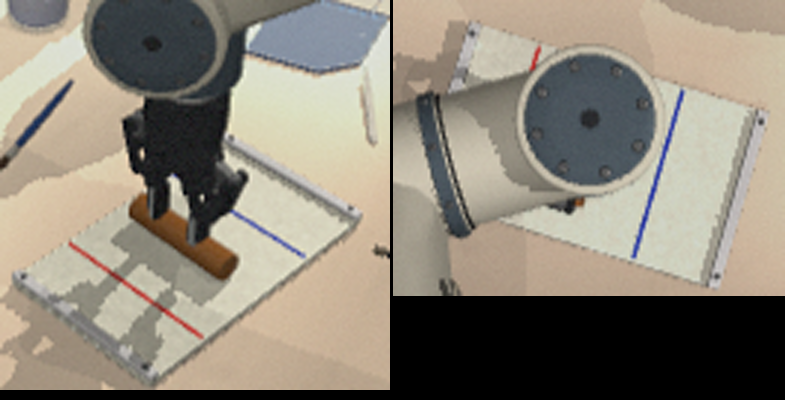

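The stroke rolled the rod about 12 mm with its heading unchanged; the side view has the tips at crop (155,215) and (200,240) on the crest. Next: lift, go back 16 mm, press again, and stroke 32 mm.

Request:
play_rows([
  {"x": 0,"y": 0,"z": -0.02,"wx": 0,"wy": 0,"wz": 0},
  {"x": 0,"y": 0,"z": -0.04,"wx": 0,"wy": 0,"wz": 0},
  {"x": 0.05,"y": 0,"z": -0.04,"wx": 0,"wy": 0,"wz": 0},
  {"x": 0.107,"y": 0,"z": -0.04,"wx": 0,"wy": 0,"wz": 0},
  {"x": 0.107,"y": 0,"z": -0.04,"wx": 0,"wy": 0,"wz": 0},
  {"x": 0.107,"y": 0,"z": -0.025,"wx": 0,"wy": 0,"wz": 0},
  {"x": 0.107,"y": 0,"z": -0.012,"wx": 0,"wy": 0,"wz": 0},
  {"x": 0.107,"y": 0,"z": -0.007,"wx": 0,"wy": 0,"wz": 0},
  {"x": 0.107,"y": 0,"z": -0.003,"wx": 0,"wy": 0,"wz": 0},
  {"x": 0.107,"y": 0,"z": 0,"wx": 0,"wy": 0,"wz": 0},
  {"x": 0.107,"y": 0,"z": 0,"wx": 0,"wy": 0,"wz": 0},
])

```text
time_s: 8.95
ee_pos: [0.5513, -0.0184, 0.0379]
tool_rot: [0.0, -0.587, 0.81, -0.0]
ft_force: [-2.7, 0.3, 7.0]
grip_width: 0.0425
```

Request:
play_rows([
  {"x": -0.01,"y": 0,"z": 0,"wx": 0,"wy": 0,"wz": 0},
  {"x": -0.03,"y": 0,"z": 0,"wx": 0,"wy": 0,"wz": 0},
  {"x": -0.055,"y": 0,"z": 0,"wx": 0,"wy": 0,"wz": 0},
  {"x": -0.08,"y": 0,"z": 0,"wx": 0,"wy": 0,"wz": 0},
  {"x": -0.105,"y": 0,"z": 0,"wx": 0,"wy": 0,"wz": 0},
  {"x": -0.13,"y": 0,"z": 0,"wx": 0,"wy": 0,"wz": 0},
  {"x": -0.155,"y": 0,"z": 0,"wx": 0,"wy": 0,"wz": 0},
  {"x": -0.18,"y": 0,"z": 0,"wx": 0,"wy": 0,"wz": 0},
  {"x": -0.2,"y": 0,"z": 0,"wx": 0,"wy": 0,"wz": 0},
  {"x": -0.213,"y": 0,"z": 0,"wx": 0,"wy": 0,"wz": 0},
  {"x": -0.213,"y": 0,"z": 0,"wx": 0,"wy": 0,"wz": 0},
  {"x": -0.213,"y": 0,"z": 0,"wx": 0,"wy": 0,"wz": 0},
])

```text
time_s: 10.15
ee_pos: [0.5616, 0.0123, 0.038]
tool_rot: [0.0, -0.587, 0.81, -0.0]
ft_force: [-3.4, 2.1, 6.9]
grip_width: 0.0428
```

```bash
python3 look.py e
```

```text
{'n': 9, 'px': (np.float64(253.33333333333334), np.float64(247.0)), 'mean': array([0.50450164, 0.01245335]), 'rect': (504.501708984375, 11.985349655151367), 'size': (8.41164779663086, 5.551148414611816), 'ang': np.float64(-0.9571530994488237)}
side [0.5521544  0.01335559] -0.3197396441346089
side rel -0.05180172970189605
```

View pics/both_e.png

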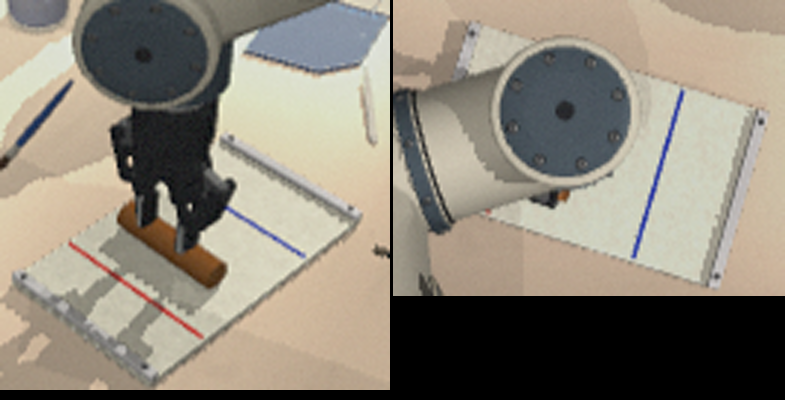

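The side view measures 15.7 mm rolled, against 16 expected, with the heading kept. Repeating.

Request:
play_rows([
  {"x": 0,"y": 0,"z": -0.02,"wx": 0,"wy": 0,"wz": 0},
  {"x": 0,"y": 0,"z": -0.04,"wx": 0,"wy": 0,"wz": 0},
  {"x": 0.05,"y": 0,"z": -0.04,"wx": 0,"wy": 0,"wz": 0},
  {"x": 0.107,"y": 0,"z": -0.04,"wx": 0,"wy": 0,"wz": 0},
  {"x": 0.107,"y": 0,"z": -0.04,"wx": 0,"wy": 0,"wz": 0},
  {"x": 0.107,"y": 0,"z": -0.025,"wx": 0,"wy": 0,"wz": 0},
  {"x": 0.107,"y": 0,"z": -0.012,"wx": 0,"wy": 0,"wz": 0},
  {"x": 0.107,"y": 0,"z": -0.007,"wx": 0,"wy": 0,"wz": 0},
  {"x": 0.107,"y": 0,"z": -0.003,"wx": 0,"wy": 0,"wz": 0},
  {"x": 0.107,"y": 0,"z": 0,"wx": 0,"wy": 0,"wz": 0},
  {"x": 0.107,"y": 0,"z": 0,"wx": 0,"wy": 0,"wz": 0},
])

```text
time_s: 11.35
ee_pos: [0.5562, -0.0033, 0.0379]
tool_rot: [0.0, -0.587, 0.81, -0.0]
ft_force: [-2.0, 0.8, 6.8]
grip_width: 0.0427
```

Request:
play_rows([
  {"x": -0.01,"y": 0,"z": 0,"wx": 0,"wy": 0,"wz": 0},
  {"x": -0.03,"y": 0.001,"z": 0,"wx": 0,"wy": 0,"wz": 0},
  {"x": -0.055,"y": 0.001,"z": 0,"wx": 0,"wy": 0,"wz": 0},
  {"x": -0.08,"y": 0.002,"z": 0,"wx": 0,"wy": 0,"wz": 0},
  {"x": -0.105,"y": 0.002,"z": 0,"wx": 0,"wy": 0,"wz": 0},
  {"x": -0.13,"y": 0.003,"z": 0,"wx": 0,"wy": 0,"wz": 0},
  {"x": -0.155,"y": 0.003,"z": 0,"wx": 0,"wy": 0,"wz": 0},
  {"x": -0.18,"y": 0.003,"z": 0,"wx": 0,"wy": 0,"wz": 0},
  {"x": -0.2,"y": 0.003,"z": 0,"wx": 0,"wy": 0,"wz": 0},
  {"x": -0.213,"y": 0.003,"z": 0,"wx": 0,"wy": 0,"wz": 0},
  {"x": -0.213,"y": 0.003,"z": 0,"wx": 0,"wy": 0,"wz": 0},
  {"x": -0.213,"y": 0.003,"z": 0,"wx": 0,"wy": 0,"wz": 0},
])

```text
time_s: 12.55
ee_pos: [0.5665, 0.0275, 0.0381]
tool_rot: [0.001, -0.587, 0.809, -0.0]
ft_force: [-1.0, 0.7, 5.8]
grip_width: 0.0427
```

```bash
python3 look.py f
```

```text
{'n': 10, 'px': (np.float64(247.5), np.float64(245.0)), 'mean': array([0.51006462, 0.02881098]), 'rect': (510.0649719238281, 28.81124496459961), 'size': (8.414885520935059, 5.558070659637451), 'ang': np.float64(-1.116010744388431)}
side [0.55782911 0.02888688] -0.322853940745629
side rel -0.03528797380783766
```

View pics/both_f.png

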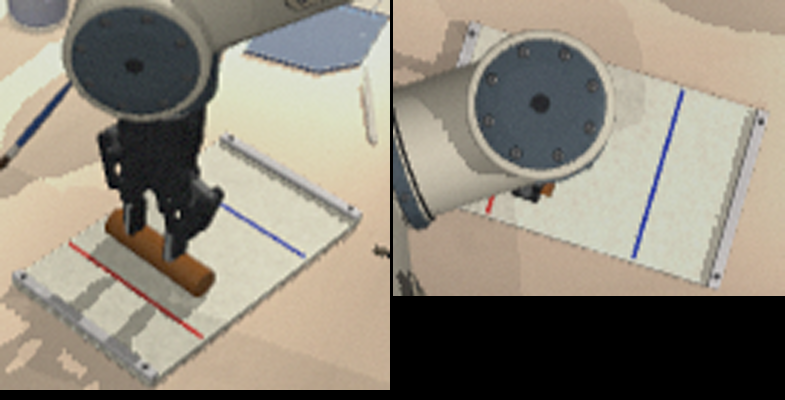

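Another 16 mm; about 42 mm is left. Two more full strokes.

Request:
play_rows([
  {"x": 0,"y": 0,"z": -0.02,"wx": 0,"wy": 0,"wz": 0},
  {"x": 0,"y": 0,"z": -0.04,"wx": 0,"wy": 0,"wz": 0},
  {"x": 0.05,"y": 0,"z": -0.04,"wx": 0,"wy": 0,"wz": 0},
  {"x": 0.107,"y": 0,"z": -0.04,"wx": 0,"wy": 0,"wz": 0},
  {"x": 0.107,"y": 0,"z": -0.04,"wx": 0,"wy": 0,"wz": 0},
  {"x": 0.107,"y": 0,"z": -0.025,"wx": 0,"wy": 0,"wz": 0},
  {"x": 0.107,"y": 0,"z": -0.012,"wx": 0,"wy": 0,"wz": 0},
  {"x": 0.107,"y": 0,"z": -0.007,"wx": 0,"wy": 0,"wz": 0},
  {"x": 0.107,"y": 0,"z": -0.003,"wx": 0,"wy": 0,"wz": 0},
  {"x": 0.107,"y": 0,"z": 0.001,"wx": 0,"wy": 0,"wz": 0},
  {"x": 0.107,"y": 0,"z": 0.001,"wx": 0,"wy": 0,"wz": 0},
])

```text
time_s: 13.75
ee_pos: [0.5608, 0.012, 0.0379]
tool_rot: [0.0, -0.587, 0.81, -0.0]
ft_force: [-1.9, 0.8, 7.3]
grip_width: 0.0426
```

Request:
play_rows([
  {"x": -0.01,"y": 0,"z": 0,"wx": 0,"wy": 0,"wz": 0},
  {"x": -0.03,"y": 0.001,"z": 0,"wx": 0,"wy": 0,"wz": 0},
  {"x": -0.055,"y": 0.001,"z": 0,"wx": 0,"wy": 0,"wz": 0},
  {"x": -0.08,"y": 0.002,"z": 0,"wx": 0,"wy": 0,"wz": 0},
  {"x": -0.105,"y": 0.002,"z": 0,"wx": 0,"wy": 0,"wz": 0},
  {"x": -0.13,"y": 0.003,"z": 0,"wx": 0,"wy": 0,"wz": 0},
  {"x": -0.155,"y": 0.003,"z": 0,"wx": 0,"wy": 0,"wz": 0},
  {"x": -0.18,"y": 0.003,"z": 0,"wx": 0,"wy": 0,"wz": 0},
  {"x": -0.2,"y": 0.003,"z": 0,"wx": 0,"wy": 0,"wz": 0},
  {"x": -0.213,"y": 0.003,"z": 0,"wx": 0,"wy": 0,"wz": 0},
  {"x": -0.213,"y": 0.003,"z": 0,"wx": 0,"wy": 0,"wz": 0},
  {"x": -0.213,"y": 0.003,"z": 0,"wx": 0,"wy": 0,"wz": 0},
])

```text
time_s: 14.95
ee_pos: [0.571, 0.0428, 0.038]
tool_rot: [0.001, -0.587, 0.809, -0.0]
ft_force: [-1.0, 1.3, 5.9]
grip_width: 0.0426
```

```bash
python3 look.py g
```

```text
{'n': 15, 'px': (np.float64(242.26666666666668), np.float64(243.0)), 'mean': array([0.51563467, 0.04350499]), 'rect': (516.4790649414062, 43.970069885253906), 'size': (8.8726224899292, 12.323919296264648), 'ang': np.float64(-0.6406706322702234)}
side [0.56263312 0.04438502] -0.3176298101615633
side rel -0.019062366646539475
```

View pics/both_g.png

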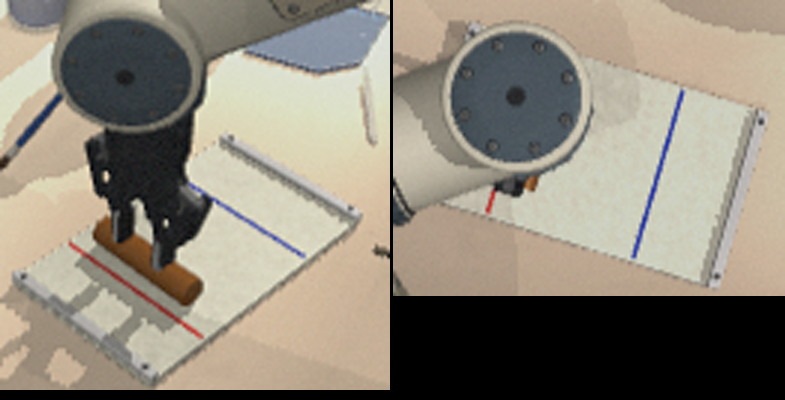

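About 26 mm is left by dead reckoning. One more full stroke, then I'll clear away and measure unobstructed.

Request:
play_rows([
  {"x": 0,"y": 0,"z": -0.02,"wx": 0,"wy": 0,"wz": 0},
  {"x": 0,"y": 0,"z": -0.04,"wx": 0,"wy": 0,"wz": 0},
  {"x": 0.05,"y": 0,"z": -0.04,"wx": 0,"wy": 0,"wz": 0},
  {"x": 0.107,"y": 0,"z": -0.04,"wx": 0,"wy": 0,"wz": 0},
  {"x": 0.107,"y": 0,"z": -0.04,"wx": 0,"wy": 0,"wz": 0},
  {"x": 0.107,"y": 0,"z": -0.025,"wx": 0,"wy": 0,"wz": 0},
  {"x": 0.107,"y": 0,"z": -0.012,"wx": 0,"wy": 0,"wz": 0},
  {"x": 0.107,"y": 0,"z": -0.007,"wx": 0,"wy": 0,"wz": 0},
  {"x": 0.107,"y": 0,"z": -0.003,"wx": 0,"wy": 0,"wz": 0},
  {"x": 0.107,"y": 0,"z": 0.001,"wx": 0,"wy": 0,"wz": 0},
  {"x": 0.107,"y": 0,"z": 0.001,"wx": 0,"wy": 0,"wz": 0},
])

```text
time_s: 16.15
ee_pos: [0.5653, 0.0272, 0.0378]
tool_rot: [0.0, -0.587, 0.81, -0.0]
ft_force: [-2.7, 0.5, 6.9]
grip_width: 0.0429
```

Request:
play_rows([
  {"x": -0.01,"y": 0,"z": 0,"wx": 0,"wy": 0,"wz": 0},
  {"x": -0.03,"y": 0.001,"z": 0,"wx": 0,"wy": 0,"wz": 0},
  {"x": -0.055,"y": 0.001,"z": 0,"wx": 0,"wy": 0,"wz": 0},
  {"x": -0.08,"y": 0.002,"z": 0,"wx": 0,"wy": 0,"wz": 0},
  {"x": -0.105,"y": 0.002,"z": 0,"wx": 0,"wy": 0,"wz": 0},
  {"x": -0.13,"y": 0.003,"z": 0,"wx": 0,"wy": 0,"wz": 0},
  {"x": -0.155,"y": 0.003,"z": 0,"wx": 0,"wy": 0,"wz": 0},
  {"x": -0.18,"y": 0.003,"z": 0,"wx": 0,"wy": 0,"wz": 0},
  {"x": -0.2,"y": 0.003,"z": 0,"wx": 0,"wy": 0,"wz": 0},
  {"x": -0.213,"y": 0.003,"z": 0,"wx": 0,"wy": 0,"wz": 0},
  {"x": -0.213,"y": 0.003,"z": 0,"wx": 0,"wy": 0,"wz": 0},
  {"x": -0.213,"y": 0.003,"z": 0,"wx": 0,"wy": 0,"wz": 0},
])

```text
time_s: 17.35
ee_pos: [0.5756, 0.0581, 0.038]
tool_rot: [0.001, -0.587, 0.809, -0.0]
ft_force: [-1.8, 1.2, 6.3]
grip_width: 0.0426
```

```bash
python3 look.py i
```

```text
{'n': 20, 'px': (np.float64(236.8), np.float64(240.45)), 'mean': array([0.52274416, 0.05887941]), 'rect': (523.8602905273438, 59.30217742919922), 'size': (10.659992218017578, 14.988348960876465), 'ang': np.float64(-0.7401397405283809)}
side [0.56793865 0.06053878] -0.3235948455786578
side rel -0.0020625060705048667
```

View pics/both_i.png

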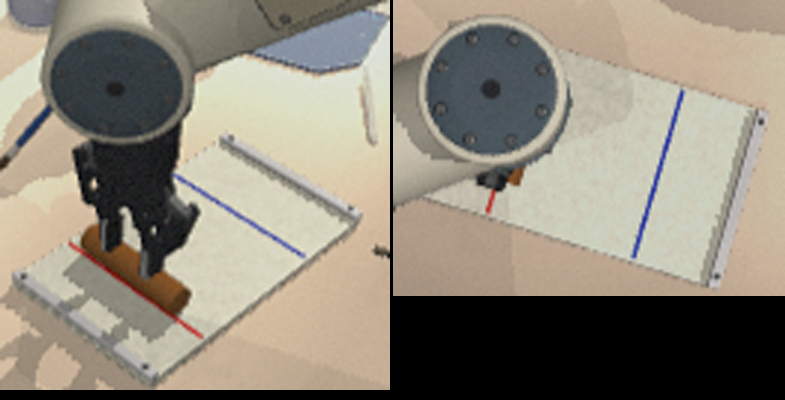

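Request:
play_rows([
  {"x": 0,"y": 0,"z": -0.02,"wx": 0,"wy": 0,"wz": 0},
  {"x": 0,"y": 0,"z": -0.1,"wx": 0,"wy": 0,"wz": 0},
  {"x": 0.1,"y": 0,"z": -0.2,"wx": 0,"wy": 0,"wz": 0},
  {"x": 0.4,"y": 0,"z": -0.2,"wx": 0,"wy": 0,"wz": 0},
  {"x": 0.7,"y": 0,"z": -0.2,"wx": 0,"wy": 0,"wz": 0},
  {"x": 1.0,"y": 0,"z": -0.2,"wx": 0,"wy": 0,"wz": 0},
  {"x": 1.0,"y": 0,"z": -0.2,"wx": 0,"wy": 0,"wz": 0},
  {"x": 1.0,"y": 0,"z": -0.2,"wx": 0,"wy": 0,"wz": 0},
])

```text
time_s: 18.25
ee_pos: [0.528, -0.0863, 0.068]
tool_rot: [0.001, -0.586, 0.81, -0.0]
ft_force: [0.8, 0.5, 0.4]
grip_width: 0.0428
```

```bash
python3 look.py j
python3 - <<'E'
from meas import *
from go import to
p=np.load('top_j.npz')['p'];b=blob('top',masks(p)['amber'],.03,(195,180,330,282));print(b)
ex=np.array([np.cos(-.299),np.sin(-.299)]);ey=np.array([-ex[1],ex[0]]);L=np.array([.5702,.062])
c=np.array(b['rect'])/1000
print('rel x,y',(c-L)@ex,(c-L)@ey,'mean',(b['mean']-L)@ex,(b['mean']-L)@ey)
for k in(-.01,):
  to(np.r_[c+k*ey,.06],-1.887)
E
```

```text
{'n': 181, 'px': (np.float64(243.13812154696132), np.float64(211.13812154696132)), 'mean': array([0.60518905, 0.04126434]), 'rect': (604.0919189453125, 41.201805114746094), 'size': (26.898090362548828, 58.271732330322266), 'ang': np.float64(-0.4072094516033961)}
side [0.57162321 0.05716538] -0.35305030437206175
side rel -0.004200890649269546
{'n': 181, 'px': (np.float64(243.13812154696132), np.float64(211.13812154696132)), 'mean': array([0.60518905, 0.04126434]), 'rect': (604.0919189453125, 41.201805114746094), 'size': (26.898090362548828, 58.271732330322266), 'ang': np.float64(-0.4072094516033961)}
rel x,y 0.038514600917433466 -0.009892047131481996 mean 0.03954463480493062 -0.009509113010389973
t 18.35 pos [ 0.5285 -0.0848  0.0676] F [ 0.36 -0.1  -1.17] W 0.0427
shift [-0.8885 -0.2186  0.0512] turn [-0.0003  0.0001 -0.0001]
```

View pics/both_j.png

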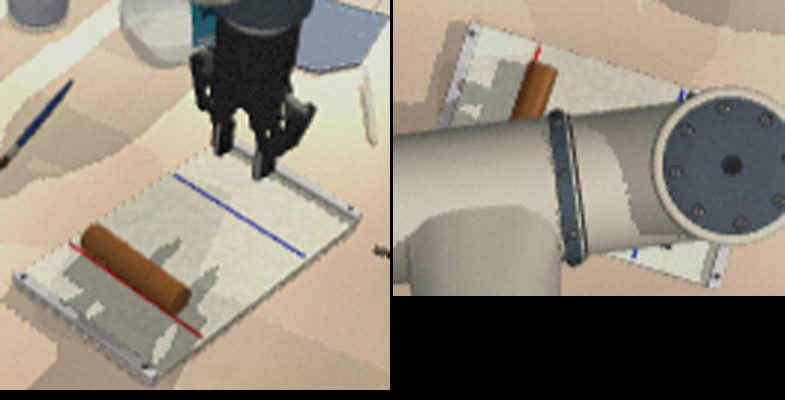

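The top view, half hidden by the forearm, gives y of about -9.7 mm. The side view, corrected by its starting bias, gives about -8.8 mm, and dead reckoning gives -10 mm. Final stroke is 19 mm of fingertip.

```bash
python3 go.py .5713 .0447 .045 -1.887
```

```text
t 18.35 pos [ 0.5285 -0.0848  0.0676] F [ 0.36 -0.1  -1.17] W 0.0427
shift [-0.9092 -0.0024  0.1509] turn [-0.0003  0.0001 -0.0001]
```

Request:
play_rows([
  {"x": -0.3,"y": -0.002,"z": 0,"wx": 0,"wy": 0,"wz": 0},
  {"x": -0.6,"y": -0.002,"z": 0,"wx": 0,"wy": 0,"wz": 0},
  {"x": -0.8,"y": -0.002,"z": 0,"wx": 0,"wy": 0,"wz": 0},
  {"x": -0.91,"y": -0.002,"z": 0,"wx": 0,"wy": 0,"wz": 0},
  {"x": -0.91,"y": -0.002,"z": 0,"wx": 0,"wy": 0,"wz": 0},
  {"x": -0.91,"y": -0.002,"z": 0.07,"wx": 0,"wy": 0,"wz": 0},
  {"x": -0.91,"y": -0.002,"z": 0.15,"wx": 0,"wy": 0,"wz": 0},
  {"x": -0.91,"y": -0.002,"z": 0.15,"wx": 0,"wy": 0,"wz": 0},
  {"x": -0.91,"y": -0.002,"z": 0.15,"wx": 0,"wy": 0,"wz": 0},
])

```text
time_s: 19.25
ee_pos: [0.5703, 0.0437, 0.0437]
tool_rot: [-0.001, -0.586, 0.81, 0.0]
ft_force: [-0.7, -0.1, 0.8]
grip_width: 0.0429
```

```bash
python3 go.py .5713 .0447 .0372 -1.887
```

```text
t 19.25 pos [0.5703 0.0437 0.0437] F [-0.68 -0.08  0.83] W 0.0429
shift [-0.0085 -0.0045  0.0435] turn [ 0.0004 -0.0003 -0.0004]
```

Request:
play_rows([
  {"x": 0,"y": 0,"z": 0.015,"wx": 0,"wy": 0,"wz": 0},
  {"x": 0,"y": 0,"z": 0.025,"wx": 0,"wy": 0,"wz": 0},
  {"x": 0,"y": 0,"z": 0.033,"wx": 0,"wy": 0,"wz": 0},
  {"x": 0,"y": 0,"z": 0.038,"wx": 0,"wy": 0,"wz": 0},
  {"x": 0,"y": 0,"z": 0.041,"wx": 0,"wy": 0,"wz": 0},
  {"x": 0,"y": 0,"z": 0.041,"wx": 0,"wy": 0,"wz": 0},
  {"x": 0,"y": 0,"z": 0.041,"wx": 0,"wy": 0,"wz": 0},
])

```text
time_s: 19.95
ee_pos: [0.5709, 0.0447, 0.0383]
tool_rot: [0.0, -0.587, 0.81, -0.0]
ft_force: [0.0, 0.7, -1.5]
grip_width: 0.0422
```

Request:
play_rows([
  {"x": 0,"y": 0,"z": 0.004,"wx": 0,"wy": 0,"wz": 0},
  {"x": 0,"y": 0,"z": 0.007,"wx": 0,"wy": 0,"wz": 0},
  {"x": 0,"y": 0,"z": 0.007,"wx": 0,"wy": 0,"wz": 0},
  {"x": 0,"y": 0,"z": 0.007,"wx": 0,"wy": 0,"wz": 0},
])

```text
time_s: 20.35
ee_pos: [0.5711, 0.0448, 0.038]
tool_rot: [0.0, -0.587, 0.81, -0.0]
ft_force: [-1.9, 0.5, 5.5]
grip_width: 0.0424
```

Pressed at 5.5 N. Stroke 19 mm.

Request:
play_rows([
  {"x": -0.008,"y": 0,"z": 0,"wx": 0,"wy": 0,"wz": 0},
  {"x": -0.02,"y": 0.001,"z": 0,"wx": 0,"wy": 0,"wz": 0},
  {"x": -0.036,"y": 0.001,"z": 0,"wx": 0,"wy": 0,"wz": 0},
  {"x": -0.052,"y": 0.001,"z": 0,"wx": 0,"wy": 0,"wz": 0},
  {"x": -0.07,"y": 0.002,"z": 0,"wx": 0,"wy": 0,"wz": 0},
  {"x": -0.088,"y": 0.002,"z": 0,"wx": 0,"wy": 0,"wz": 0},
  {"x": -0.105,"y": 0.002,"z": 0,"wx": 0,"wy": 0,"wz": 0},
  {"x": -0.118,"y": 0.002,"z": 0,"wx": 0,"wy": 0,"wz": 0},
  {"x": -0.127,"y": 0.002,"z": 0,"wx": 0,"wy": 0,"wz": 0},
  {"x": -0.127,"y": 0.002,"z": 0,"wx": 0,"wy": 0,"wz": 0},
  {"x": -0.127,"y": 0.002,"z": 0,"wx": 0,"wy": 0,"wz": 0},
  {"x": -0.127,"y": 0.002,"z": 0,"wx": 0,"wy": 0,"wz": 0},
])

```text
time_s: 21.55
ee_pos: [0.5772, 0.0631, 0.0381]
tool_rot: [0.001, -0.587, 0.81, -0.0]
ft_force: [-1.0, 0.6, 4.9]
grip_width: 0.0428
```

Request:
play_rows([
  {"x": 0,"y": 0,"z": -0.01,"wx": 0,"wy": 0,"wz": 0},
  {"x": 0,"y": 0,"z": -0.03,"wx": 0,"wy": 0,"wz": 0},
  {"x": 0,"y": 0,"z": -0.15,"wx": 0,"wy": 0,"wz": 0},
  {"x": 0,"y": 0,"z": -0.4,"wx": 0,"wy": 0,"wz": 0},
  {"x": 0,"y": 0,"z": -0.7,"wx": 0,"wy": 0,"wz": 0},
  {"x": 0.3,"y": 0,"z": -0.7,"wx": 0,"wy": 0,"wz": 0},
  {"x": 0.6,"y": 0,"z": -0.7,"wx": 0,"wy": 0,"wz": 0},
  {"x": 1.0,"y": 0,"z": -0.7,"wx": 0,"wy": 0,"wz": 0},
  {"x": 1.0,"y": 0,"z": -0.7,"wx": 0,"wy": 0,"wz": 0},
  {"x": 1.0,"y": 0,"z": -0.7,"wx": 0,"wy": 0,"wz": 0},
])

```text
time_s: 22.55
ee_pos: [0.5291, -0.0812, 0.1423]
tool_rot: [-0.0, -0.586, 0.811, 0.0]
ft_force: [0.6, 1.0, 0.4]
grip_width: 0.0426
```

Request:
play_rows([
  {"x": 0.3,"y": 0,"z": 0,"wx": 0,"wy": 0,"wz": 0},
  {"x": 0.6,"y": 0,"z": 0,"wx": 0,"wy": 0,"wz": 0},
  {"x": 0.9,"y": 0,"z": 0,"wx": 0,"wy": 0,"wz": 0},
  {"x": 0.9,"y": 0,"z": 0,"wx": 0,"wy": 0,"wz": 0},
  {"x": 0.9,"y": 0,"z": 0,"wx": 0,"wy": 0,"wz": 0},
  {"x": 0.9,"y": 0,"z": 0,"wx": 0,"wy": 0,"wz": 0},
])

```text
time_s: 23.15
ee_pos: [0.4884, -0.2069, 0.142]
tool_rot: [0.0, -0.587, 0.809, 0.0]
ft_force: [-0.2, 0.8, 0.5]
grip_width: 0.0429
```

```bash
python3 look.py k
python3 - <<'E'
from meas import *
p=np.load('top_k.npz')['p'];b=blob('top',masks(p)['amber'],.03,(195,180,330,282))
ex=np.array([np.cos(-.299),np.sin(-.299)]);ey=np.array([-ex[1],ex[0]]);L=np.array([.5702,.062])
c=np.array(b['rect'])/1000
print('rel x,y',(c-L)@ex,(c-L)@ey,'mean',(b['mean']-L)@ex,(b['mean']-L)@ey)
E
```

```text
{'n': 407, 'px': (np.float64(236.4103194103194), np.float64(221.32186732186733)), 'mean': array([0.57648493, 0.06017715]), 'rect': (577.1988525390625, 59.94502258300781), 'size': (27.641122817993164, 121.12969207763672), 'ang': np.float64(-0.3211518397589599)}
side [0.57391244 0.06574981] -0.3489801854186703
side rel 0.0046769943694752155
rel x,y 0.007293648024177089 9.78138400525843e-05 mean 0.006543026979548347 0.00010934605144721275
```

View pics/both_k.png

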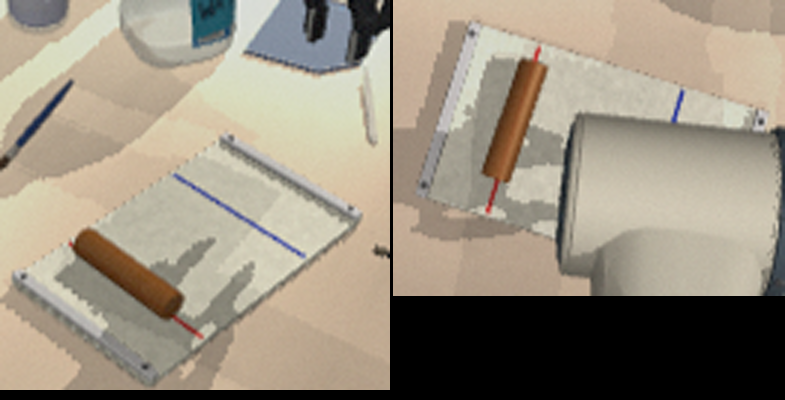

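Unobstructed, the top view shows the red line emerging from both ends of the rod. It measures y = +0.1 mm, x = +7 mm and a heading difference of 0.02 rad. The side view, corrected by its starting bias, agrees at +0.1 mm, and the tool is clear. Handing in.

```bash
python3 -c "
from station import r
print(r.finish_job(), r.get_obs()['time_s'])"
```

```text
the job is handed in; nothing more can be done
the job is handed in; nothing more can be done
```

I rolled the larger amber rod about 86 mm onto the red line and handed the job in at about 23 s of the 51 s allowed. It took six light strokes with both fingertips on the rod's top. The vertical force read at the end of each move was between 4.9 and 7.7 N while pressed.

**Final position:** the last top view, with the rod unobstructed, puts it 0.1 mm across the line, 7 mm along it and about 0.02 rad off its direction. The uncorrected side view reads +4.7 mm across. It carried the same +4.6 mm offset against the top view at the start, so corrected it agrees with the top view.

**Rolling:** each measured stroke moved the rod about half as far as the fingertips, so it rolled rather than slid. I did not measure its turn angle directly.

**Clearance:** the arm ended about 0.3 m from the rod with no contact force. I kept the tool away from the other things on the table but did not measure them again at the end.

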